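Read a seat ring with the hand probe while the spindle table coasts

TASK

Pick up the upright hand probe, then push the spindle table round by its drive pin and let go, so that it coasts on its own faster than one turn in 6 s but never faster than one turn in 2 s. While it coasts untouched at that speed, keep the probe's foot over the bore of the bronze seat ring clamped on the table, hovering close above it (10 to 40 mm) without touching it, going round with it for 6 s without a break. Then leave the table to run down by itself and finish still holding the probe upright, raised well clear (more than 80 mm) above the ring; be gentle, and leave the other things on the bench alone.

Things in the scene. Friction and masses are not known exactly. Their poses are not given: they have to be found in the camera images.
- spindle_table: Fixed grey base of the spindle table, origin on the bench surface exactly on the vertical turning axis, z up. It carries the round dark cast-iron disc: 300 mm diameter, underside 40 mm and top face 55 mm above the bench, with a 44 mm hub cap 6 mm high at its middle. A 50 mm wide, 30 mm high terminal block sticks out of the base under the disc, to 160 mm from the axis.
- disc (a joint): Disc angle in its base, rad, counterclockwise from above, counts on over turns; free both ways. At 0 the ring lies on the base's +x side, the drive pin on -x. With all on it nominally 7.3 kg, 0.08 kg m2 (0.8 to 1.4 times); bearing drag 0.0018 N m s/rad plus 0.0015 N m: from 2 rad/s it loses 0.04 to 0.08 rad/s each second.
- seat_ring: Bronze valve seat ring, outer diameter 80 mm, bore 44 mm, 14 mm high, clamped flat on the disc by three jaws (9 mm high, out to 56 mm from the ring's centre); turns with the disc. Origin at the centre of its underside, on the disc's top face, 100 mm from the turning axis; z up; its top face is 14 mm above the origin, 69 mm above the bench.
- pin_top (a point): Top centre of the drive pin, an upright bright steel pin of 16 mm diameter standing 50 mm above the disc's top face (top 105 mm above the bench; a 28 mm collar 5 mm high at its foot), 100 mm from the turning axis, half a turn round from the seat ring. Push it sideways, along its circle.
- probe: Loose hand probe standing upright on the bench, a round black handle: foot 34 mm diameter and 12 mm high, tapering by 18 mm height to a stem of 28 mm diameter up to 100 mm height, then a narrower cap to 114 mm. 0.16 kg. Origin at the centre of the underside of its foot (the sensing face); z up along the handle. Grip the stem from above at about 75 mm height.
- feeler_holder: Bystander: loose chrome feeler holder, 100 x 30 x 14 mm with thin blades, lying on the bench. Origin at the centre of its underside.
- reed_guide: Bystander: loose green phenolic reed guide, a flat plate 50 x 120 x 12 mm with two slots. Origin at the centre of its underside.
- spare_ring: Bystander: loose small bronze ring, outer diameter 60 mm, 12 mm high, lying on the bench (not the one on the disc). Origin at the centre of its underside.
- suction_cup: Bystander: loose black rubber suction cup, 56 mm diameter, 60 mm high, standing on its lip. Origin at the centre of its underside.

How it is judged:
By the outcome, as a careful person would: the job done as asked, in the order asked, and still so for the second after the job is handed in, while the arm keeps its last pose, push and grip.
It also fails if it takes over 61 s, if anything falls off the work surface, if the arm or the gripper's body presses on something with over 40 N, if the wrist force passes 120 N, or if a joint passes its speed limit or range.

ROBOT

A 7-joint arm with a two-finger parallel gripper is mounted at the origin on the work surface. World frame = base frame: x ahead of the robot, y to its left, z up, the work surface at z = 0. Lengths are in m, angles in rad, forces in N, time in s.
With the tool pointing down it reaches from about 0.4 to 0.85 m from the base axis. Payload 4.5 kg.
Tool frame: the origin (TCP) lies midway between the tips of the shut fingers; the grasp point (between the pads) lies 19 mm behind it; z points along the fingers, y is the line along which they close (so a half turn about z gives the same grasp; the last joint's range is limited). The gripper opens to 88 mm and grips with 3 to 60 N. Pads are 18 mm wide; open, the fingers measure 123 mm over their backs; the gripper's body (75 mm by 187 mm) begins 45 mm behind the grasp point.
Start: joints at [-1.083, 0.689, -0.195, 1.565, 0.157, 0.902, -0.215], TCP at [0.274, 0.562, 0.239] pointing down, gripper open.
Joint ranges: [-3.01, 3.01], [-0.46, 2.08], [-1.47, 1.51], [0.13, 2.56], [-1, 4.14], [0.04, 2.09], [-2.66, 2.66]. Speed limits (rad/s): [2.57, 2.57, 3.14, 3.14, 3.14, 3.14, 3.14].

INTERFACE

Orientations are given as a unit quaternion [x, y, z, w].
In Python, from plant import r gives the robot as it stands.
- The arm moves only by the tool move_arm, never from a script. Its argument "targets" is a list that holds one entry, the list of rows, each a list of 7 numbers: the opening, from 0 (shut) to 1 (fully open), then the shift along the tool's x, y, z in mm, then the turn, a rotation vector about the tool's x, y, z in degrees. In form: [[[claw, dx, dy, dz, ax, ay, az], ...]]. A call has 1 to 10 rows; each row is the pose to reach, as a shift and turn from the pose commanded when the call began, along the tool's axes at that moment; what a row does not reach only later rows make up. A row lasts 1/8 s, in which the tool goes at most 62.5 mm and 10.7 degrees, less where a joint would pass 70% of its speed; a pose out of reach is approached as far as the arm can. A call with a gripper value outside its range is refused whole. The fingers move at their own pace and stop on an object; "newtons" is the grip in N (left out, the last holds). Time passes only in rows, so rows that repeat a pose let the fingers close. It gives the time, the measured TCP pose, the force, the opening and the grip force at its end, in the units of the state.
- r.get_state(): the state, without advancing time (a new reading comes with each control period).
- r.snapshot(name): name is "scene" or "side" or "wrist"; returns the picture (420x560x3 uint8, red, green, blue); there is no depth.
- r.camera_info(name): a dict with "fx", "fy", "cx", "cy" (pixels), "R" (3x3) and "t" (3): a world point X has camera coordinates R X + t. Camera axes: x right, y down, z forward; pixel columns grow to the right and rows downward; lengths in m; the calibration is good to about 2 mm. A picture is of the moment at which its call begins: read the wrist's pose just before it. camera_info takes no time and is no camera call; for the wrist camera it gives the pose at the moment of the call.
- r.finish_job(): hands the job in; it is judged then, once.
The state is a dict: "clock": time; "q": joint angles; "qd": joint speeds; "joint_torque": joint torques, N m; "tool_pos": TCP position; "eef_rot": TCP orientation; "contact_force": force on the tool from outside, world axes, zero at the start; "moment": the same for the moment, N m; "opening": opening from 0.0 (shut) to 1.0 (fully open); "finger_force": force on a finger pad.
Only numpy, scipy, OpenCV 4.12 (cv2) and the standard library are available. Lean on these libraries where they do the work, as an engineer would, in place of code of your own. Each camera call takes 0.05 s, during which the arm holds its last target. There are 200 camera calls.

## Working session

There is one attempt and no reset: what is moved stays moved. The work goes in short steps, Python scripts to look and compute and a tool call to move; the robot and the scene stay as the last step left them, time stands still between calls to the robot, and variables do not carry over. Pictures are saved under pics/ and viewed, at most 14 in all, crops included, and the job is handed in when it is done.

Besides the shell and the picture viewer there is one more tool, called after "Request:" in YAML: its name, and indented under it one key for each argument. move_arm: Moves the arm, as the interface text tells. Its arguments: {"type":"object","properties":{"targets":{"type":"array","items":{"type":"array","items":{"type":"array","items":{"type":"number"}}}},"newtons":{"type":"number"}},"required":["targets"]}

```bash
mkdir -p pics; ls; python3 - <<'E'
from plant import r
import cv2,numpy as np
print(r.get_state())
for n in("scene","side"):
    cv2.imwrite(f"pics/{n}0.png",r.snapshot(n)[...,::-1]); print(n,r.camera_info(n))
E
```

```text
pics
{'clock': 0.0, 'q': array([-1.0831714 ,  0.68997722, -0.1945115 ,  1.56635076,  0.15730157,
        0.90250993, -0.21509132]), 'qd': array([ 5.97485528e-04, -3.45563928e-04, -5.98691581e-05,  2.34153507e-03,
       -8.47116867e-04,  8.22778042e-04, -1.32337129e-03]), 'joint_torque': array([ 1.18228832e-04, -5.27566445e+01, -1.26681034e+00, -1.53423607e+01,
       -5.25823783e-02,  6.66632623e-03,  1.66146633e-04]), 'tool_pos': array([0.27377047, 0.56113623, 0.23791241]), 'eef_rot': array([ 2.24924819e-01,  9.74375681e-01, -9.16106817e-04, -1.39611309e-04]), 'contact_force': array([ 0.28651339, -0.51921262, -0.06021087]), 'moment': array([-0.00362098,  0.0205831 , -0.02593307]), 'finger_force': 0.0, 'opening': 0.9999520757018014}
scene {'fx': 518.4109338945436, 'fy': 518.4109338945436, 'cx': 273.5920811576746, 'cy': 208.27567270884822, 'R': array([[-0.59279321,  0.80523518, -0.01387484],
       [ 0.57941359,  0.41445688, -0.70178727],
       [-0.55935328, -0.424054  , -0.71225144]]), 't': array([ 0.32658157, -0.2923547 ,  1.54949582])}
side {'fx': 539.6378108617711, 'fy': 539.6378108617711, 'cx': 277.5437130753467, 'cy': 208.0900950532034, 'R': array([[ 0.78770212, -0.61577978, -0.01845613],
       [-0.4902697 , -0.60844655, -0.624042  ],
       [ 0.37304288,  0.50060769, -0.78117281]]), 't': array([-0.42587265,  0.34838523,  1.23432298])}
```

View pics/scene0.png

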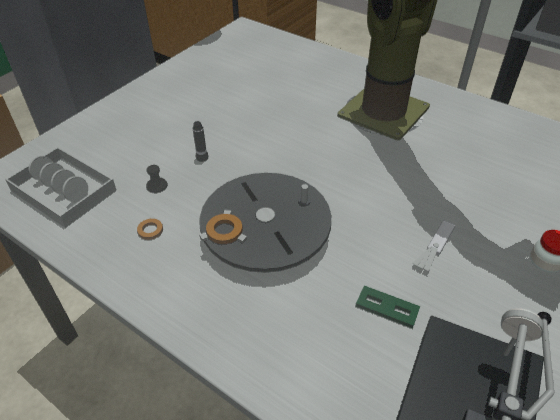

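View pics/side0.png

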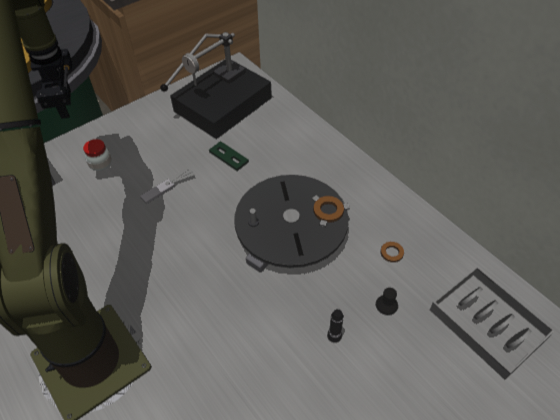

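Scene view: hub (265,214), ring (224,229), pin top (305,186), probe foot ~(201,157) and cap ~(198,125). Side view: hub (291,215), ring (329,208), pin top (253,211), probe foot ~(335,336) and cap ~(337,313). The probe stands clear, about 80 mm from the suction cup.

```bash
cat >h.py <<'E'
from plant import r
import numpy as np
from scipy.spatial.transform import Rotation as Rot
def onz(n,px,z,ci=None):
    c=ci or r.camera_info(n); d=np.array([(px[0]-c['cx'])/c['fx'],(px[1]-c['cy'])/c['fy'],1])
    o=-c['R'].T@c['t']; d=c['R'].T@d; return (o+d*(z-o[2])/d[2])[:2]
def proj(n,X):
    c=r.camera_info(n); p=c['R']@np.array(X)+c['t']; return np.array([p[0]/p[2]*c['fx']+c['cx'],p[1]/p[2]*c['fy']+c['cy']])
E
python3 - <<'E'
from h import *
for nm,z,a,b in [("hub",.061,(265,214),(291,215)),("ring",.069,(224,228.5),(329,208)),("pin",.105,(305,186),(253,211)),("foot",.006,(201,157),(335,335)),("cap",.114,(198,124),(337,313)),("cup",.0,(157,188),(387,305)),("spare",.012,(150,228),(392,251)),("feeler",.014,(434,247),(168,185)),("reed",.012,(388,306),(229,155))]:
    print(nm,onz("scene",a,z).round(4),onz("side",b,z).round(4))
print(Rot.from_quat(r.get_state()['eef_rot']).as_matrix().round(3))
E
```

```text
hub [0.5943 0.0089] [0.5903 0.0047]
ring [ 0.6874 -0.0325] [ 0.6784 -0.0444]
pin [0.5051 0.056 ] [0.5021 0.0482]
foot [ 0.4828 -0.2934] [ 0.4748 -0.3015]
cap [ 0.4791 -0.2905] [ 0.4729 -0.2997]
cup [ 0.6353 -0.3078] [ 0.6278 -0.3195]
spare [ 0.7501 -0.2118] [ 0.7433 -0.2205]
feeler [0.421  0.3489] [0.4075 0.3385]
reed [0.619  0.3384] [0.6127 0.3282]
[[-0.899  0.438 -0.001]
 [ 0.438  0.899 -0.002]
 [-0.    -0.002 -1.   ]]
```

```bash
python3 - <<'E'
from h import *
s=r.get_state(); R=Rot.from_quat(s['eef_rot']).as_matrix(); p=s['tool_pos']
for w in [(.40,.35,.24),(.45,.1,.24),(.48,-.1,.24),(.477,-.297,.22)]: print(w,(R.T@(np.array(w)-p)*1000).round(1))
Rt=np.array([[0,1,0],[1,0,0],[0,0,-1.]])
print(np.degrees(Rot.from_matrix(R.T@Rt).as_rotvec()))
E
```

```text
(0.4, 0.35, 0.24) [-206.  -134.5   -1.7]
(0.45, 0.1, 0.24) [-360.5 -337.3   -1.4]
(0.48, -0.1, 0.24) [-475.2 -503.9   -1.1]
(0.477, -0.297, 0.22) [-558.8 -682.3   19.2]
[-8.01116471e-02  5.84483824e-02  6.40022123e+01]
```

Request:
move_arm:
  targets:
    - [[1, -42, -27, 0, 0, 0, 8], [1, -84, -54, 0, 0, 0, 16], [1, -125, -81, 0, 0, 0, 24], [1, -166, -108, 0, 0, 0, 32], [1, -206, -140, 0, 0, 0, 40], [1, -240, -180, 0, 0, 0, 48], [1, -270, -220, 0, 0, 0, 56], [1, -300, -260, 0, 0, 0, 64], [1, -330, -300, 0, 0, 0, 64], [1, -360, -338, 0, 0, 0, 64]]

```text
clock: 1.35
tool_pos: [0.4493, 0.0986, 0.2386]
eef_rot: [0.707, 0.707, -0.0, -0.0]
contact_force: [0.8, -0.3, 1.2]
opening: 1.0
finger_force: 0.0
```

Request:
move_arm:
  targets:
    - [[1, -50, 4, 0, 0, 0, 0], [1, -100, 8, 0, 0, 0, 0], [1, -150, 12, 0, 0, 0, 0], [1, -200, 16, 0, 0, 0, 0], [1, -250, 20, 0, 0, 0, 0], [1, -300, 24, 0, 0, 0, 0], [1, -350, 28, 0, 0, 0, 0], [1, -380, 28, 10, 0, 0, 0], [1, -396, 28, 18, 0, 0, 0], [1, -396, 28, 18, 0, 0, 0]]

```text
clock: 2.6
tool_pos: [0.4767, -0.2958, 0.2198]
eef_rot: [0.708, 0.707, -0.0, -0.001]
contact_force: [1.5, 0.3, 0.7]
opening: 1.003
finger_force: 0.0
```

```bash
python3 - <<'E'
from h import *
import cv2
for n in ("wrist","scene","side"):
    cv2.imwrite(f"pics/{n}1.png",r.snapshot(n)[...,::-1])
s=r.get_state(); print(s['clock'],s['tool_pos'])
print(r.camera_info("wrist"))
for z in (0,.114): print(proj("wrist",[.477,-.297,z]))
print(proj("wrist",s['tool_pos']))
E
```

```text
2.75 [ 0.47787818 -0.29385955  0.22079161]
{'fx': 307.6922272867738, 'fy': 307.6922272867738, 'cx': 276.5427358993387, 'cy': 206.59464210012936, 'R': array([[ 9.99997184e-01,  2.31884914e-03,  5.05471890e-04],
       [ 2.03452759e-03, -9.47247451e-01,  3.20496689e-01],
       [ 1.22199043e-03, -3.20494758e-01, -9.47249501e-01]]), 't': array([-0.47828515, -0.3171911 ,  0.27937815])}
[274.92270861 177.97977782]
[274.33426092 208.49321675]
[274.71869796 267.95087   ]
```

View pics/wrist1.png

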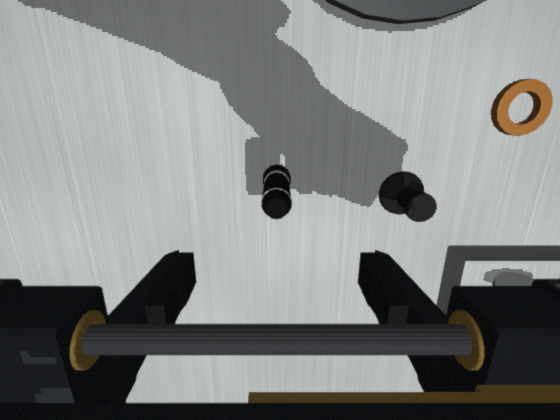

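Wrist view: the probe's cap at (277,207) sits midway between the fingers (195 and 359), so it's centred. I'll go down.

Request:
move_arm:
  targets:
    - [[1, -1, 0, 30, 0, 0, 0], [1, -1, 0, 70, 0, 0, 0], [1, -1, 0, 105, 0, 0, 0], [1, -1, 0, 130, 0, 0, 0], [1, -1, 0, 150, 0, 0, 0], [1, -1, 0, 161, 0, 0, 0], [1, -1, 0, 161, 0, 0, 0]]

```text
clock: 3.62
tool_pos: [0.4776, -0.2959, 0.0596]
eef_rot: [0.707, 0.708, 0.0, -0.0]
contact_force: [-0.4, 0.1, 0.7]
opening: 1.004
finger_force: 0.0
```

```bash
python3 - <<'E'
from h import *
import cv2
a=r.snapshot("scene")[...,::-1];b=r.snapshot("side")[...,::-1]
s=r.get_state(); print(s['clock'],s['tool_pos'],s['contact_force'])
cv2.imwrite("pics/g1.png",np.hstack([cv2.resize(x,None,fx=4,fy=4) for x in (a[80:180,150:250],b[255:355,285:385])]))
E
```

```text
3.725 [ 0.47797173 -0.29670958  0.06041044] [ 0.14118993  0.11231984 -0.30658136]
```

View pics/g1.png

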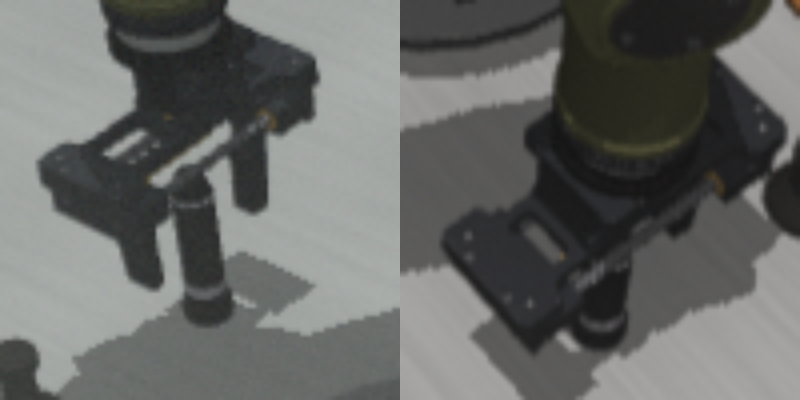

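The crops show the open fingers straddling the stem, whose 60 mm level (~(202,246)) lies right at the fingertips' midpoint (~(202,245)). Closing now.

Request:
move_arm:
  targets:
    - [[0.6, 0, 0, 0, 0, 0, 0], [0.45, 0, 0, 0, 0, 0, 0], [0.3, 0, 0, 0, 0, 0, 0], [0.2, 0, 0, 0, 0, 0, 0], [0.1, 0, 0, 0, 0, 0, 0], [0, 0, 0, 0, 0, 0, 0], [0, 0, 0, 0, 0, 0, 0], [0, 0, 0, 0, 0, 0, 0]]
  newtons: 45

```text
clock: 4.72
tool_pos: [0.4772, -0.2968, 0.0596]
eef_rot: [0.707, 0.707, -0.0, -0.0]
contact_force: [-0.2, -0.6, -0.2]
opening: 0.304
finger_force: 44.9
```

Gripped at 26.8 mm opening with 45 N. Next I'll lift and move to a view over the table.

Request:
move_arm:
  targets:
    - [[0, 0, 0, -20, 0, 0, 0], [0, 0, 0, -60, 0, 0, 0], [0, 0, 0, -110, 0, 0, 0], [0, 20, 10, -155, 0, 0, 0], [0, 60, 28, -185, 0, 0, 0], [0, 105, 48, -205, 0, 0, 0], [0, 150, 70, -210, 0, 0, 0], [0, 195, 90, -210, 0, 0, 0], [0, 230, 106, -210, 0, 0, 0], [0, 247, 113, -210, 0, 0, 0]]

```text
clock: 5.98
tool_pos: [0.5907, -0.047, 0.2693]
eef_rot: [0.706, 0.708, 0.0, -0.001]
contact_force: [0.0, -0.1, -0.9]
opening: 0.301
finger_force: 44.9
```

```bash
python3 - <<'E'
from h import *
import cv2,pickle
r.snapshot("scene"); r.snapshot("scene")
s0=r.get_state(); ci=r.camera_info("wrist"); a=r.snapshot("wrist")
b=r.snapshot("scene"); c=r.snapshot("side")
pickle.dump((ci,s0,a,b,c),open("w2.pkl","wb"))
cv2.imwrite("pics/w2.png",a[...,::-1])
print(s0['clock'],s0['tool_pos'],s0['contact_force'])
for X in [(.592,.007,.061),(.683,-.038,.069),(.503,.052,.105),(.59,-.05,.211)]: print(proj("wrist",X).round(1))
E
```

```text
6.075 [ 0.59052979 -0.04783204  0.26929222] [ 0.50150211  0.56494438 -1.89170353]
[277.9 125.1]
[358.  166.2]
[182.6  79.1]
[275.9 222.9]
```

View pics/w2.png

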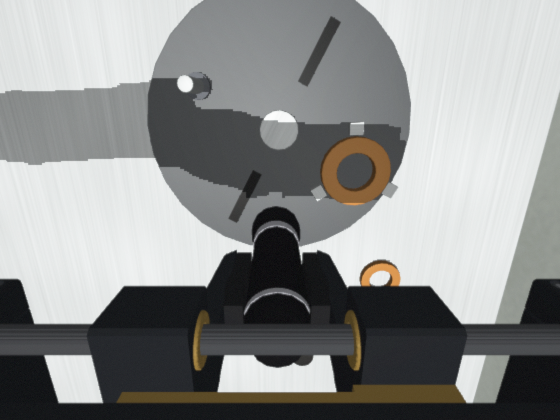

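Wrist view: hub (279,130), ring top centre (356,171), pin top (186,84), spare ring on the bench. The probe is held upright with its foot at about (275,222), as predicted.

```bash
python3 - <<'E'
from h import *
import pickle,cv2
ci,s0,a,b,c=pickle.load(open("w2.pkl","rb"))
for nm,px,z in [("hub",(279,130),.061),("ring",(356,171),.069),("pin",(186,84),.105)]: print(nm,onz("wrist",px,z,ci).round(4))
def br(img):
    h=cv2.cvtColor(np.ascontiguousarray(img),cv2.COLOR_RGB2HSV); return ((h[...,0]>5)&(h[...,0]<22)&(h[...,1]>130)&(h[...,2]>60)).astype('uint8')
for n,im,g in(("wrist",a,(356,171)),("scene",b,(224,229)),("side",c,(329,208))):
    k,l,st,ce=cv2.connectedComponentsWithStats(br(im))
    for i in range(1,k):
        if st[i,4]>60 and np.hypot(*(ce[i]-g))<30:
            pts=np.argwhere(l==i)[:,::-1].astype(np.int32); e=cv2.fitEllipse(cv2.convexHull(pts))
            print(n,st[i],ce[i].round(1),np.round(e[0],1),onz(n,e[0],.065,ci if n=="wrist" else None).round(4))
# disc edge: known circle radius .15 at z .055 -> dark ellipse in scene/side
E
```

```text
hub [0.5941 0.007 ]
ring [ 0.6822 -0.0377]
pin [0.5063 0.0523]
wrist [ 321  137   69   68 2641] [355.4 170.1] [355.1 170.2] [ 0.6822 -0.0377]
side [314 197  30  23 356] [328.3 208. ] [328.2 207.8] [ 0.6795 -0.0405]
```

Request:
move_arm:
  targets:
    - [[0, 35, -18, 0, 0, 0, 0], [0, 80, -42, 0, 0, 0, 0], [0, 115, -60, 20, 0, 0, 0], [0, 127, -67, 60, 0, 0, 0], [0, 127, -67, 100, 0, 0, 0], [0, 127, -67, 130, 0, 0, 0], [0, 127, -67, 145, 0, 0, 0], [0, 127, -67, 145, 0, 0, 0]]

```text
clock: 7.22
tool_pos: [0.5232, 0.0759, 0.1244]
eef_rot: [0.708, 0.706, -0.001, -0.0]
contact_force: [-0.0, -0.8, -1.0]
opening: 0.308
finger_force: 44.9
```

```bash
python3 - <<'E'
from h import *
import cv2
s=r.get_state(); ci=r.camera_info("wrist")
a=r.snapshot("scene")[...,::-1];b=r.snapshot("side")[...,::-1];w=r.snapshot("wrist")[...,::-1]
print(s['clock'],s['tool_pos'],s['contact_force'])
t=[cv2.resize(x,(400,300),interpolation=cv2.INTER_CUBIC) for x in (a[120:270,180:380],b[140:290,190:390])]
cv2.imwrite("pics/p1.png",np.vstack([np.hstack(t),np.hstack([cv2.resize(w,(400,300)),t[0]*0])]))
# push plan
O=np.array([.593,.007]); p=s['tool_pos']
ang=134.6+np.cumsum([0.7,1,1.5,2.5,4,5.5,7,8.5,10,11.5,13,13.5,13.5])
for t_ in ang:
    q=O+.1*np.array([np.cos(np.radians(t_)),np.sin(np.radians(t_))]); print(t_.round(1),"dx",((q[1]-.0782)*1e3).round(1),"dy",((q[0]-.5228)*1e3).round(1))
E
```

```text
7.225 [0.52319297 0.07586309 0.12437863] [-0.04196309 -0.801036   -1.0095276 ]
135.3 dx -0.9 dy -0.9
136.3 dx -2.1 dy -2.1
137.8 dx -4.0 dy -3.9
140.3 dx -7.3 dy -6.7
144.3 dx -12.8 dy -11.0
149.8 dx -20.9 dy -16.2
156.8 dx -31.8 dy -21.7
165.3 dx -45.8 dy -26.5
175.3 dx -63.0 dy -29.5
186.8 dx -83.0 dy -29.1
199.8 dx -105.1 dy -23.9
213.3 dx -126.1 dy -13.4
226.8 dx -144.1 dy 1.7
```

View pics/p1.png

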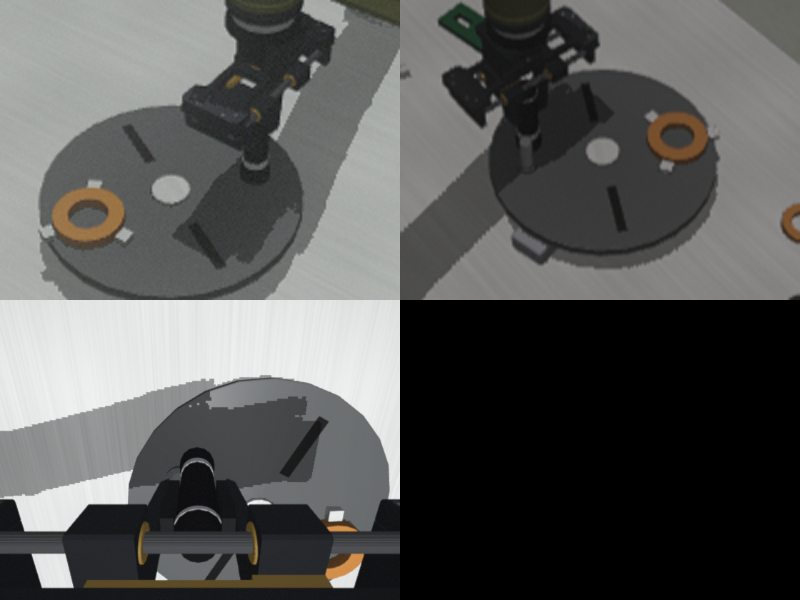

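Views show the foot standing beside the pin, just clear of it. I'll creep in first.

Request:
move_arm:
  targets:
    - [[0, -1, -1, 0, 0, 0, 0], [0, -2, -2, 0, 0, 0, 0], [0, -4, -4, 0, 0, 0, 0]]

```text
clock: 7.75
tool_pos: [0.5199, 0.0734, 0.1251]
eef_rot: [0.707, 0.707, 0.001, 0.0]
contact_force: [1.2, 1.7, -0.8]
opening: 0.303
finger_force: 45.0
```

```bash
python3 - <<'E'
from h import *
s=r.get_state(); print(s['tool_pos'],s['contact_force'],s['moment'])
O=np.array([.593,.007]); f=lambda t:O+.1*np.array([np.cos(np.radians(t)),np.sin(np.radians(t))])
a0=137.8
for t in a0+np.cumsum([1.5,3,4.5,6.5,8.5,10.5,12,13.2,13.2,5]): q=(f(t)-f(a0))*1e3; print(t,"dx %.1f dy %.1f"%(q[1],q[0]))
E
```

```text
[0.51992684 0.07343034 0.12511433] [ 1.20192687  1.66877662 -0.75295427] [ 0.44387311 -0.30097658 -0.03154507]
139.3 dx -2.0 dy -1.7
142.3 dx -6.0 dy -5.0
146.8 dx -12.4 dy -9.6
153.3 dx -22.2 dy -15.3
161.8 dx -35.9 dy -20.9
172.3 dx -53.8 dy -25.0
184.3 dx -74.7 dy -25.6
197.5 dx -97.2 dy -21.3
210.70000000000002 dx -118.2 dy -11.9
215.70000000000002 dx -125.5 dy -7.1
```

A force of about 2 N in the expected direction means contact is made. Now the ramped push along the circle.

Request:
move_arm:
  targets:
    - [[0, -2, -2, 0, 0, 0, 0], [0, -6, -5, 0, 0, 0, 0], [0, -12.5, -9.5, 0, 0, 0, 0], [0, -22, -15.5, 0, 0, 0, 0], [0, -36, -21, 0, 0, 0, 0], [0, -54, -25, 0, 0, 0, 0], [0, -74.5, -25.5, 0, 0, 0, 0], [0, -97, -21.5, 0, 0, 0, 0], [0, -118, -12, 0, 0, 0, 0], [0, -123, -9, -5, 0, 0, 0]]

```text
clock: 9.0
tool_pos: [0.5082, -0.0528, 0.1293]
eef_rot: [0.709, 0.706, -0.002, -0.001]
contact_force: [-0.1, 0.6, -1.6]
opening: 0.302
finger_force: 44.9
```

```bash
cat >>h.py <<'E'
import cv2
O=np.array([.593,.007])
def ring(n):
    """clock, ring xy, ring angle deg"""
    s=r.get_state(); im=r.snapshot(n)
    h=cv2.cvtColor(np.ascontiguousarray(im),cv2.COLOR_RGB2HSV); m=((h[...,0]>4)&(h[...,0]<22)&(h[...,1]>100)&(h[...,2]>50)).astype('uint8')
    k,l,st,ce=cv2.connectedComponentsWithStats(m); out=[]
    off={"scene":(-.0045,-.003),"side":(.0025,.004)}[n]
    for i in range(1,k):
        if st[i,4]<40: continue
        e=cv2.minEnclosingCircle(np.argwhere(l==i)[:,::-1].astype(np.int32))[0]
        pts=cv2.convexHull(np.argwhere(l==i)[:,::-1].astype(np.int32))
        if len(pts)>=5: e=cv2.fitEllipse(pts)[0]
        p=onz(n,e,.065)+off; d=np.hypot(*(p-O))
        if abs(d-.1)<.03: out.append((s['clock'],p.round(4),np.degrees(np.arctan2(*(p-O)[::-1])).round(1),d.round(3),st[i,4]))
    return im,out
E
python3 - <<'E'
from h import *
s=r.get_state(); print(s['clock'],s['tool_pos'],s['contact_force'])
for n in ("side","scene","side","scene"): im,o=ring(n); print(n,o); cv2.imwrite(f"pics/{n}_r.png",im[...,::-1])
E
```

```text
9.0 [ 0.50824927 -0.05279996  0.12927505] [-0.05284278  0.59852819 -1.64016059]
side []
scene [(9.05, array([0.6349, 0.0944]), np.float64(64.4), np.float64(0.097), np.int32(660))]
side []
scene [(9.15, array([0.6189, 0.1005]), np.float64(74.5), np.float64(0.097), np.int32(632))]
```

Request:
move_arm:
  targets:
    - [[0, 0, 0, -12, 0, 0, 0], [0, 0, 0, -26, 0, 0, 0], [0, 0, 0, -34, 0, 0, 0]]

```text
clock: 9.57
tool_pos: [0.5109, -0.0495, 0.1651]
eef_rot: [0.707, 0.707, 0.001, 0.001]
contact_force: [-0.2, 0.2, -1.3]
opening: 0.305
finger_force: 44.9
```

```bash
python3 - <<'E'
from h import *
s=r.get_state(); print(s['clock'],s['tool_pos'],s['contact_force'])
for n in ("scene","side","scene"): im,o=ring(n); print(n,o); cv2.imwrite(f"pics/{n}_s.png",im[...,::-1])
s=r.get_state(); print(s['clock'],s['tool_pos'])
a=cv2.imread("pics/scene_s.png");b=cv2.imread("pics/side_s.png")
cv2.imwrite("pics/v.png",np.hstack([cv2.resize(x,(400,300),interpolation=cv2.INTER_CUBIC) for x in (a[120:270,180:380],b[140:290,190:390])]))
E
```

```text
9.575 [ 0.51087501 -0.04954434  0.16513434] [-0.2293916   0.19399757 -1.31129226]
scene [(9.575, array([0.5471, 0.0955]), np.float64(117.4), np.float64(0.1), np.int32(568))]
side [(9.625, array([0.5516, 0.1288]), np.float64(108.8), np.float64(0.129), np.int32(47))]
scene [(9.675, array([0.5325, 0.0866]), np.float64(127.2), np.float64(0.1), np.int32(555))]
9.725 [ 0.51070143 -0.04976441  0.164379  ]
```

View pics/v.png

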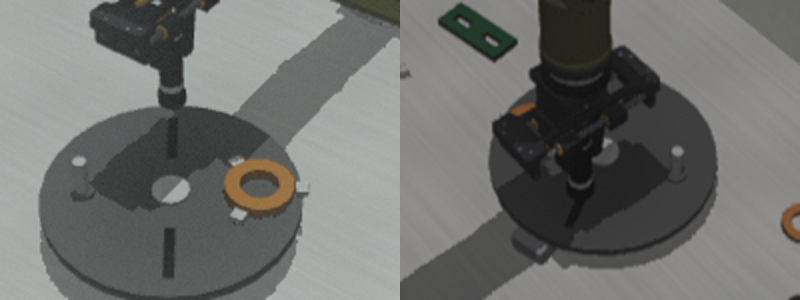

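The crops show the disc turning ccw. The ring is near 127° and the probe is upright, clear, raised above the disc. Estimated speed is 100°/s (1.75 rad/s), inside the band. Planning the intercept.

```bash
cat >>h.py <<'E'
def plan(th,t0,c0,n=10):
    """th(t) probe angle deg; c0 = commanded xy now"""
    for i in range(1,n+1):
        a=th(t0+.125*i); q=(O+.1*np.array([np.cos(np.radians(a)),np.sin(np.radians(a))])-c0)*1e3
        print(i,round(float(a),1),"dx %.1f dy %.1f"%(q[1],q[0]))
E
python3 - <<'E'
from h import *
A=[214.6,214.6,214.6,214.6,215.5,218.5,224.5,232.5,242.6,254.6]
plan(lambda t:A[round((t-9.725)/.125)-1],9.725,np.array([.5107,-.0498]))
E
```

```text
1 214.6 dx 0.0 dy -0.0
2 214.6 dx 0.0 dy -0.0
3 214.6 dx 0.0 dy -0.0
4 214.6 dx 0.0 dy -0.0
5 215.5 dx -1.3 dy 0.9
6 218.5 dx -5.5 dy 4.0
7 224.5 dx -13.3 dy 11.0
8 232.5 dx -22.5 dy 21.4
9 242.6 dx -32.0 dy 36.3
10 254.6 dx -39.6 dy 55.7
```

Request:
move_arm:
  targets:
    - [[0, 0, 0, 0, 0, 0, 0], [0, 0, 0, 0, 0, 0, 0], [0, 0, 0, 0, 0, 0, 0], [0, 0, 0, 0, 0, 0, 0], [0, -1.5, 1, 0, 0, 0, 0], [0, -5.5, 4, 1, 0, 0, 0], [0, -13.5, 11, 3, 0, 0, 0], [0, -22.5, 21.5, 6, 0, 0, 0], [0, -32, 36.5, 9, 0, 0, 0], [0, -39.5, 55.5, 11, 0, 0, 0]]

```text
clock: 10.98
tool_pos: [0.5666, -0.0908, 0.1523]
eef_rot: [0.707, 0.707, -0.0, 0.0]
contact_force: [-0.5, 0.1, -1.7]
opening: 0.303
finger_force: 44.9
```

```bash
python3 - <<'E'
from h import *
s=r.get_state(); p=s['tool_pos'][:2]; print(s['clock'],s['tool_pos'],np.degrees(np.arctan2(*(p-O)[::-1]))%360)
for n in ("scene","side"): im,o=ring(n); print(n,o); cv2.imwrite(f"pics/{n}_t.png",im[...,::-1])
s=r.get_state(); p=s['tool_pos'][:2]; print(s['clock'],s['tool_pos'],np.degrees(np.arctan2(*(p-O)[::-1]))%360)
a=cv2.imread("pics/scene_t.png");b=cv2.imread("pics/side_t.png")
cv2.imwrite("pics/v2.png",np.hstack([cv2.resize(x,(400,300),interpolation=cv2.INTER_CUBIC) for x in (a[120:270,180:380],b[140:290,190:390])]))
E
```

```text
10.975 [ 0.5666306  -0.0907508   0.15231073] 254.90316428636004
scene [(10.975, array([ 0.5604, -0.0891]), np.float64(-108.7), np.float64(0.101), np.int32(377))]
side [(11.025, array([ 0.5706, -0.0893]), np.float64(-103.1), np.float64(0.099), np.int32(417))]
11.075 [ 0.56840189 -0.09117949  0.1524103 ] 255.93451683300435
```

View pics/v2.png

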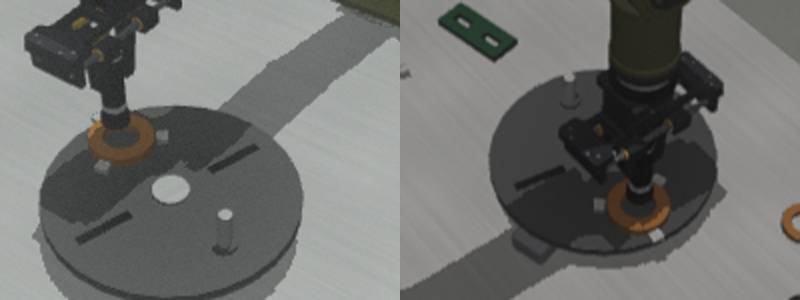

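The ring is under the foot in both crops. The probe hides part of the ring, so I'll use the pin for the angle: pin top at scene (292.5,227.5) and side (274.5,179).

```bash
python3 - <<'E'
from h import *
for n,px,o in(("scene",(292.5,227.3),(-.003,-.003)),("side",(274.5,178.5),(.002,.004)),("scene",(305,186),(-.003,-.003)),("side",(253,211),(.002,.004))):
    p=onz(n,px,.105)+o; print(n,p,np.hypot(*(p-O)),np.degrees(np.arctan2(*(p-O)[::-1]))%360)
th=lambda t:255.5+98.5*(t-10.975)-1.5*(t-10.975)**2
plan(th,11.075,np.array([.5670,-.0896]))
E
```

```text
scene [0.62191479 0.10222504] 0.09951820698514985 73.10925097780236
side [0.61375692 0.10491775] 0.1000936321013637 78.03143481339384
scene [0.50206164 0.05296394] 0.10189440021916117 153.1861142775451
side [0.50408121 0.05224063] 0.0997660587993235 153.0336482723384
1 277.6 dx -2.5 dy 39.2
2 289.8 dx 2.5 dy 59.9
3 301.9 dx 11.7 dy 78.9
4 314.1 dx 24.7 dy 95.5
5 326.1 dx 40.9 dy 109.0
6 338.1 dx 59.4 dy 118.8
7 350.1 dx 79.4 dy 124.5
8 362.0 dx 100.2 dy 125.9
9 373.9 dx 120.6 dy 123.1
10 385.7 dx 140.0 dy 116.1
```

```bash
python3 - <<'E'
from h import *
th=lambda t:253.2+96.5*(t-10.975)-1.6*(t-10.975)**2
plan(th,11.075,np.array([.5670,-.0897]))
E
```

```text
1 274.8 dx -2.9 dy 34.4
2 286.8 dx 1.0 dy 54.9
3 298.7 dx 9.0 dy 74.0
4 310.5 dx 20.7 dy 91.0
5 322.3 dx 35.6 dy 105.1
6 334.1 dx 53.0 dy 115.9
7 345.8 dx 72.1 dy 122.9
8 357.4 dx 92.2 dy 125.9
9 369.0 dx 112.4 dy 124.8
10 380.6 dx 131.8 dy 119.6
```

Request:
move_arm:
  targets:
    - [[0, -3, 34.5, 0, 0, 0, 0], [0, 1, 55, 0, 0, 0, 0], [0, 9, 74, 0, 0, 0, 0], [0, 20.5, 91, 0, 0, 0, 0], [0, 35.5, 105, 0, 0, 0, 0], [0, 53, 116, 0, 0, 0, 0], [0, 72, 123, 0, 0, 0, 0], [0, 92, 126, 0, 0, 0, 0], [0, 113, 124.5, 0, 0, 0, 0], [0, 135, 118, 0, 0, 0, 0]]

```text
clock: 12.32
tool_pos: [0.6834, 0.0472, 0.1527]
eef_rot: [0.707, 0.707, -0.0, -0.0]
contact_force: [0.4, 0.3, -1.2]
opening: 0.302
finger_force: 44.9
```

```bash
python3 - <<'E'
from h import *
s=r.get_state(); p=s['tool_pos'][:2]; print(s['clock'],s['tool_pos'],np.degrees(np.arctan2(*(p-O)[::-1]))%360)
im,o=ring("scene"); print(o); cv2.imwrite("pics/v3.png",cv2.resize(im[120:270,180:380,::-1],(800,600),interpolation=cv2.INTER_CUBIC))
s=r.get_state(); p=s['tool_pos'][:2]; print(s['clock'],s['tool_pos'],np.degrees(np.arctan2(*(p-O)[::-1]))%360)
E
```

```text
12.325 [0.68336672 0.04724206 0.15266929] 24.004342724120406
[(12.325, array([0.6846, 0.04  ]), np.float64(19.8), np.float64(0.097), np.int32(523))]
12.375 [0.68197629 0.05255863 0.15259397] 27.113857830463676
```

View pics/v3.png

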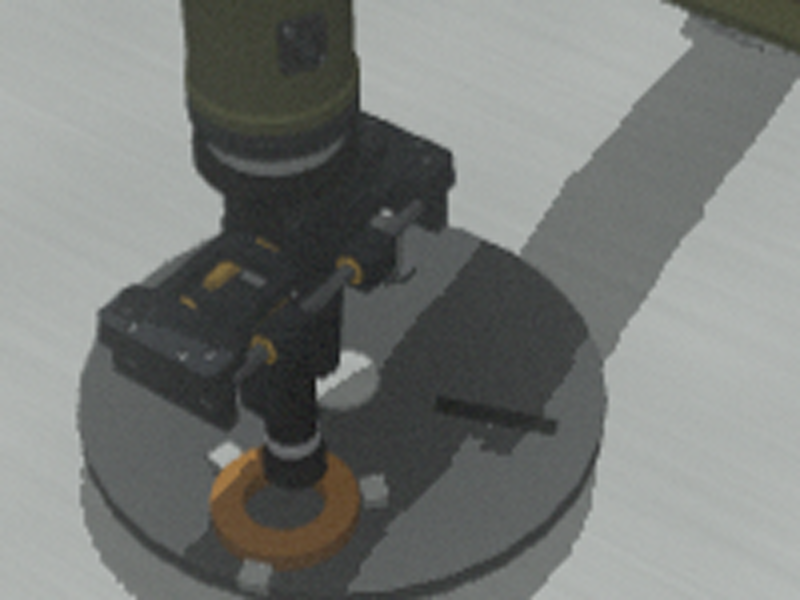

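Ring centred about crop (286,500), foot underside about (294,478), pin top about (386,213). The foot is over the bore.

```bash
python3 - <<'E'
from h import *
for nm,px,z in(("ring",(286,499),.069),("pin",(386,213),.105),("foot",(294,478),.0937)):
    p=onz("scene",(180+px[0]/4,120+px[1]/4),z)+(-.004,-.003); print(nm,p.round(4),np.hypot(*(p-O)).round(4),np.degrees(np.arctan2(*(p-O)[::-1]))%360)
th=lambda t:20.0+93*(t-12.325)-1.5*(t-12.325)**2
plan(th,12.375,np.array([.6850,.0453]),10)
print('next');plan(th,13.625,O+.1*np.array([np.cos(np.radians(th(13.625))),np.sin(np.radians(th(13.625)))]),10)
E
```

```text
ring [0.6851 0.0419] 0.0985 20.761060894163844
pin [ 0.5034 -0.0248] 0.0951 199.5730634401972
foot [0.6874 0.0504] 0.1039 24.681019305805528
1 36.2 dx 20.8 dy -11.3
2 47.8 dx 35.7 dy -24.8
3 59.3 dx 47.6 dy -40.9
4 70.7 dx 56.1 dy -58.9
5 82.1 dx 60.7 dy -78.2
6 93.4 dx 61.5 dy -98.0
7 104.7 dx 58.4 dy -117.4
8 116.0 dx 51.6 dy -135.8
9 127.2 dx 41.3 dy -152.5
10 138.4 dx 28.1 dy -166.7
next
1 149.5 dx -15.7 dy -11.4
2 160.5 dx -33.1 dy -19.6
3 171.6 dx -51.8 dy -24.2
4 182.5 dx -70.9 dy -25.2
5 193.5 dx -89.7 dy -22.5
6 204.3 dx -107.7 dy -16.4
7 215.2 dx -124.1 dy -7.0
8 226.0 dx -138.3 dy 5.2
9 236.7 dx -150.0 dy 19.8
10 247.4 dx -158.8 dy 36.3
```

Request:
move_arm:
  targets:
    - [[0, 21, -11.5, 0, 0, 0, 0], [0, 35.5, -25, 0, 0, 0, 0], [0, 47.5, -41, 0, 0, 0, 0], [0, 56, -59, 0, 0, 0, 0], [0, 60.5, -78, 0, 0, 0, 0], [0, 61.5, -98, 0, 0, 0, 0], [0, 58.5, -117.5, 0, 0, 0, 0], [0, 51.5, -136, 0, 0, 0, 0], [0, 41, -152.5, 0, 0, 0, 0], [0, 28, -166.5, 0, 0, 0, 0]]

```text
clock: 13.62
tool_pos: [0.5161, 0.0738, 0.1531]
eef_rot: [0.707, 0.707, 0.0, 0.0]
contact_force: [-0.3, 0.3, -2.0]
opening: 0.308
finger_force: 44.9
```

Request:
move_arm:
  targets:
    - [[0, -15.5, -11.5, 0, 0, 0, 0], [0, -33, -19.5, 0, 0, 0, 0], [0, -52, -24, 0, 0, 0, 0], [0, -71, -25, 0, 0, 0, 0], [0, -89.5, -22.5, 0, 0, 0, 0], [0, -107.5, -16.5, 0, 0, 0, 0], [0, -124, -7, 0, 0, 0, 0], [0, -138.5, 5, 0, 0, 0, 0], [0, -150, 20, 0, 0, 0, 0], [0, -159, 36.5, 0, 0, 0, 0]]

```text
clock: 14.88
tool_pos: [0.5545, -0.0865, 0.1528]
eef_rot: [0.707, 0.707, 0.0, 0.0]
contact_force: [0.1, -0.1, -1.2]
opening: 0.302
finger_force: 44.9
```

```bash
python3 - <<'E'
from h import *
s=r.get_state(); p=s['tool_pos'][:2]; print(s['clock'],s['tool_pos'],np.degrees(np.arctan2(*(p-O)[::-1]))%360)
im,o=ring("scene"); print(o); cv2.imwrite("pics/v4.png",cv2.resize(im[120:270,180:380,::-1],(800,600),interpolation=cv2.INTER_CUBIC))
s=r.get_state(); p=s['tool_pos'][:2]; print(s['clock'],s['tool_pos'],np.degrees(np.arctan2(*(p-O)[::-1]))%360)
E
```

```text
14.875 [ 0.55447282 -0.08649339  0.15278011] 247.6041962036244
[(14.875, array([ 0.5517, -0.0849]), np.float64(-114.2), np.float64(0.101), np.int32(375))]
14.925 [ 0.55740111 -0.08791177  0.1529914 ] 249.44026484984687
```

View pics/v4.png

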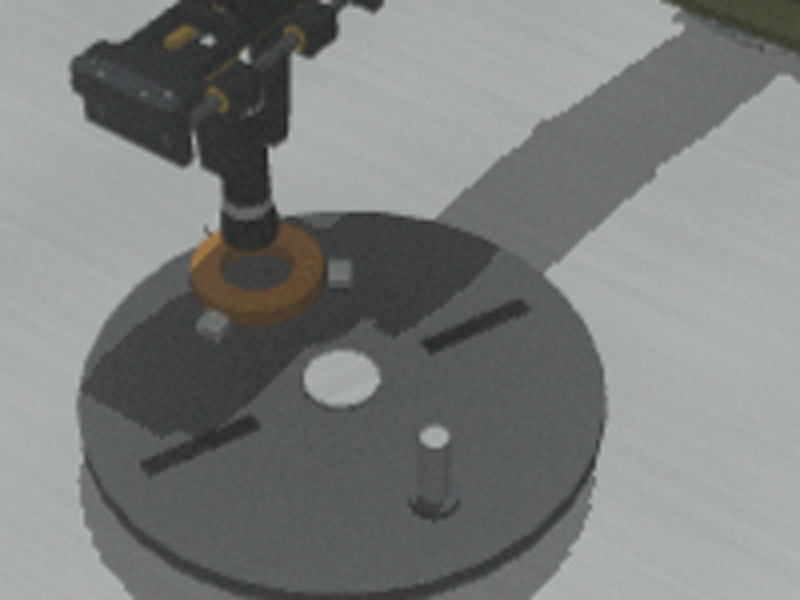

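The foot is above the bore again (foot (249,240), ring (257,268)), and the pin top is clean at crop (434,437).

```bash
python3 - <<'E'
from h import *
for nm,px,z in(("ring",(257,266),.069),("pin",(434,437),.105),("foot",(249,238),.0937)):
    p=onz("scene",(180+px[0]/4,120+px[1]/4),z)+(-.003,-.003); print(nm,p.round(4),np.hypot(*(p-O)).round(4),np.degrees(np.arctan2(*(p-O)[::-1]))%360)
c=lambda a:O+.1*np.array([np.cos(np.radians(a)),np.sin(np.radians(a))])
E
```

```text
ring [ 0.5539 -0.0833] 0.0984 246.6204093836424
pin [0.6313 0.0986] 0.0993 67.33677147639881
foot [ 0.558  -0.0844] 0.0978 249.0145719946102
```

```bash
python3 - <<'E'
from h import *
c=lambda a:O+.1*np.array([np.cos(np.radians(a)),np.sin(np.radians(a))])
th=lambda t:247.1+85.8*(t-14.875)-1.35*(t-14.875)**2
plan(th,14.925,np.array([.5545,-.0855]))
for t in(16.175,17.425): plan(th,t,c(th(t)))
E
```

```text
1 262.1 dx -6.5 dy 24.7
2 272.7 dx -7.4 dy 43.2
3 283.3 dx -4.8 dy 61.5
4 293.9 dx 1.1 dy 79.0
5 304.4 dx 10.0 dy 95.0
6 314.9 dx 21.6 dy 109.1
7 325.3 dx 35.6 dy 120.7
8 335.7 dx 51.4 dy 129.6
9 346.1 dx 68.4 dy 135.6
10 356.4 dx 86.1 dy 138.3
1 366.6 dx 17.9 dy -0.5
2 376.8 dx 35.3 dy -4.1
3 387.0 dx 51.8 dy -10.7
4 397.2 dx 66.8 dy -20.1
5 407.3 dx 79.8 dy -31.9
6 417.3 dx 90.5 dy -45.8
7 427.3 dx 98.6 dy -61.3
8 437.3 dx 103.9 dy -77.8
9 447.2 dx 106.2 dy -95.0
10 457.1 dx 105.6 dy -112.2
1 467.0 dx -3.6 dy -16.8
2 476.8 dx -9.9 dy -32.6
3 486.5 dx -18.9 dy -47.1
4 496.2 dx -30.1 dy -59.8
5 505.9 dx -43.2 dy -70.4
6 515.5 dx -57.8 dy -78.6
7 525.1 dx -73.6 dy -84.3
8 534.7 dx -90.0 dy -87.2
9 544.2 dx -106.5 dy -87.4
10 553.6 dx -122.8 dy -84.8
```

Request:
move_arm:
  targets:
    - [[0, -6.5, 24.5, 0, 0, 0, 0], [0, -7.5, 43, 0, 0, 0, 0], [0, -5, 61.5, 0, 0, 0, 0], [0, 1, 79, 0, 0, 0, 0], [0, 10, 95, 0, 0, 0, 0], [0, 21.5, 109, 0, 0, 0, 0], [0, 35.5, 120.5, 0, 0, 0, 0], [0, 51.5, 129.5, 0, 0, 0, 0], [0, 68.5, 135.5, 0, 0, 0, 0], [0, 86, 138.5, 0, 0, 0, 0]]

```text
clock: 16.18
tool_pos: [0.6925, 0.0021, 0.1526]
eef_rot: [0.707, 0.707, 0.0, -0.0]
contact_force: [-1.2, 0.2, -2.6]
opening: 0.303
finger_force: 44.9
```

Request:
move_arm:
  targets:
    - [[0, 18, -0.5, 0, 0, 0, 0], [0, 35.5, -4, 0, 0, 0, 0], [0, 52, -10.5, 0, 0, 0, 0], [0, 67, -20, 0, 0, 0, 0], [0, 80, -32, 0, 0, 0, 0], [0, 90.5, -46, 0, 0, 0, 0], [0, 98.5, -61.5, 0, 0, 0, 0], [0, 104, -78, 0, 0, 0, 0], [0, 106, -95, 0, 0, 0, 0], [0, 105.5, -112, 0, 0, 0, 0]]

```text
clock: 17.42
tool_pos: [0.5791, 0.1066, 0.153]
eef_rot: [0.707, 0.707, 0.0, -0.0]
contact_force: [0.6, 0.4, -1.3]
opening: 0.304
finger_force: 44.9
```

```bash
python3 - <<'E'
from h import *
s=r.get_state(); p=s['tool_pos'][:2]; print(s['clock'],s['tool_pos'],np.degrees(np.arctan2(*(p-O)[::-1]))%360)
im,o=ring("scene"); print(o); cv2.imwrite("pics/v5.png",cv2.resize(im[120:270,180:380,::-1],(800,600),interpolation=cv2.INTER_CUBIC))
E
```

```text
17.425 [0.57914372 0.10660594 0.15296809] 97.91964474409684
[(17.425, array([0.5774, 0.1052]), np.float64(99.0), np.float64(0.099), np.int32(505))]
```

View pics/v5.png

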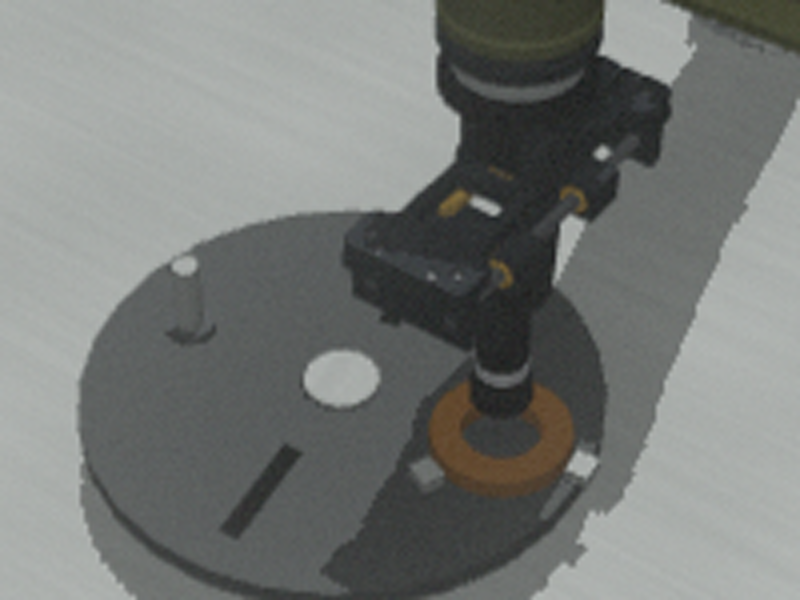

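Still centred on the bore: foot (502,405), ring (502,432), with the foot 25 mm above it. I'll follow a bit longer for margin, then raise.

Request:
move_arm:
  targets:
    - [[0, -6, -23, 0, 0, 0, 0], [0, -13.5, -38.5, 0, 0, 0, 0], [0, -23.5, -52, 0, 0, 0, 0], [0, -35.5, -64, 0, 0, 0, 0], [0, -49, -73.5, 0, 0, 0, 0], [0, -64, -81, 0, 0, 0, 0], [0, -80, -85.5, 0, 0, 0, 0], [0, -96.5, -87.5, 0, 0, 0, 0], [0, -113, -86.5, 0, 0, 0, 0], [0, -129, -83, 0, 0, 0, 0]]

```text
clock: 18.73
tool_pos: [0.4978, -0.0241, 0.1527]
eef_rot: [0.707, 0.707, 0.0, 0.0]
contact_force: [0.1, 0.3, -1.9]
opening: 0.305
finger_force: 44.9
```

Request:
move_arm:
  targets:
    - [[0, -14, 7, -15, 0, 0, 0], [0, -24, 14, -40, 0, 0, 0], [0, -30, 20, -70, 0, 0, 0], [0, -33, 24, -100, 0, 0, 0], [0, -34, 26, -125, 0, 0, 0], [0, -34, 26, -140, 0, 0, 0], [0, -34, 26, -147, 0, 0, 0], [0, -34, 26, -147, 0, 0, 0], [0, -34, 26, -147, 0, 0, 0], [0, -34, 26, -147, 0, 0, 0]]

```text
clock: 19.98
tool_pos: [0.523, -0.0568, 0.299]
eef_rot: [0.707, 0.707, -0.0, -0.001]
contact_force: [-0.1, 0.9, -1.7]
opening: 0.307
finger_force: 44.9
```

```bash
python3 - <<'E'
from h import *
a=r.snapshot("scene")
s=r.get_state(); print(s['clock'],s['tool_pos'],s['eef_rot'],s['opening'],s['finger_force'])
cv2.imwrite("pics/end.png",a[...,::-1])
E
```

```text
20.025 [ 0.52307792 -0.05680117  0.29913032] [ 7.07034519e-01  7.07178787e-01 -3.83268207e-04 -4.53988299e-04] 0.3061683047666843 44.913179738190934
```

View pics/end.png

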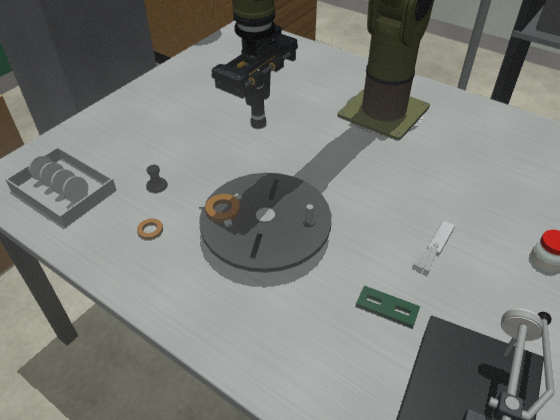

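The probe is held upright with its foot (258,122) at about 240 mm, roughly 170 mm above the ring. The table is coasting untouched and the bystanders have not moved. Handing in.

```bash
python3 -c "
from plant import r
print(r.finish_job())"
```

```text
the job is handed in; nothing more can be done
None
```

I handed the job in at about 20 s: the table was pushed to about 1.75 rad/s and let go, the probe's foot tracked the ring's bore about 25 mm above it for about 7.5 s by my camera and pose estimates, and it ended upright in the grip, about 170 mm above the ring, with the table still coasting and no verdict returned.

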